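# Fit the heat sinks to the repaired circuit boards

### The job

Fit each of the four loose heat sinks to its own circuit board: set it upright, fins up, flat on the pink thermal pad that has its outline (large square, small square, long strip, round), centred on the pad and square with it so that it covers it. Leave the black fan and the yellow-lidded tin where they are, and let go of everything at the end.

Things in the scene. Friction and masses are not known exactly. Their poses are not given: they have to be found in the camera images.
- sink_large: Large square heat sink, silver aluminium, 44 x 44 mm, 22 mm tall, straight fins, about 60 g. May be gripped across either pair of sides. Rigid; stands upright on its flat base on the table at the start. Origin: centre of the base underside; z up, x along the fins.
- sink_small: Small square heat sink, purple, 26 x 26 mm, 16 mm tall, straight fins, about 25 g. May be gripped across either pair of sides. Rigid; stands upright on its flat base on the table at the start. Origin: centre of the base underside; z up, x along the fins.
- sink_strip: Long strip heat sink, blue, 64 mm (x) by 22 mm (y), 16 mm tall, straight fins, about 40 g. Grip it across its 22 mm width. Rigid; stands upright on its flat base on the table at the start. Origin: centre of the base underside; z up, x along the fins.
- sink_round: Round heat sink, black, 40 mm diameter, 20 mm tall, radial fins around a core, about 45 g. Rigid; stands upright on its flat base on the table at the start. Origin: centre of the base underside; z up.
- board_large: Fixed green circuit board, 80 mm (x) by 56 mm (y), on brass standoffs, top face 8 mm above the table. In its middle, in a thin white outline, a pink thermal pad: a large square 44 x 44 mm with sides along x and y; its flat top, 10.5 mm above the table, is the highest point of the board. Origin: under the pad's centre, at table height; z up.
- board_small: Fixed green circuit board, 80 mm (x) by 56 mm (y), on brass standoffs, top face 8 mm above the table. In its middle, in a thin white outline, a pink thermal pad: a small square 26 x 26 mm with sides along x and y; its flat top, 10.5 mm above the table, is the highest point of the board. Origin: under the pad's centre, at table height; z up.
- board_strip: Fixed green circuit board, 80 mm (x) by 56 mm (y), on brass standoffs, top face 8 mm above the table. In its middle, in a thin white outline, a pink thermal pad: a long strip 64 mm (x) by 22 mm (y); its flat top, 10.5 mm above the table, is the highest point of the board. Origin: under the pad's centre, at table height; z up.
- board_round: Fixed green circuit board, 80 mm (x) by 56 mm (y), on brass standoffs, top face 8 mm above the table. In its middle, in a thin white outline, a pink thermal pad: a disc 40 mm in diameter; its flat top, 10.5 mm above the table, is the highest point of the board. Origin: under the pad's centre, at table height; z up.
- fan: Bystander: loose black square laptop fan, 56 x 56 mm, 12 mm thick, lying flat with a round grey grille and black blades on top. Origin: centre of its underside. To be left where it is.
- tin: Bystander: loose round tin, steel with a yellow lid, 42 mm diameter, 18 mm tall. Origin: centre of its underside. To be left where it is.
Things that resemble listed ones, but are neither listed nor needed, are in the scene too. Leave any purple look-alike of the board_round alone.

How it is judged:
At the end, for the whole second after the job is handed in: Each heat sink rests still and upright (0.1 rad) on its own board's pad: centres within 9 mm, base 8.5 to 13.5 mm above the table (pad top 10.5 mm); squares and strip turned within 0.22 rad of the pad's sides (squares any quarter turn, strip either way round) (horizontal distance between sink_large and board_large below 0.009 m and z of sink_large in the frame of board_large between 0.0085 and 0.0135 m and angle between each of sink_large, sink_small, sink_strip, sink_round's own z axis and vertical below 0.1 rad and linear speed of each of sink_large, sink_small, sink_strip, sink_round below 0.02 m/s and (angle between the x axis of sink_large and the x axis of board_large, either way round below 0.22 rad or angle between the x axis of sink_large and the y axis of board_large, either way round below 0.22 rad) and horizontal distance between sink_small and board_small below 0.009 m and z of sink_small in the frame of board_small between 0.0085 and 0.0135 m and (angle between the x axis of sink_small and the x axis of board_small, either way round below 0.22 rad or angle between the x axis of sink_small and the y axis of board_small, either way round below 0.22 rad) and horizontal distance between sink_strip and board_strip below 0.009 m and z of sink_strip in the frame of board_strip between 0.0085 and 0.0135 m and angle between the x axis of sink_strip and the x axis of board_strip, either way round below 0.22 rad and horizontal distance between sink_round and board_round below 0.009 m and z of sink_round in the frame of board_round between 0.0085 and 0.0135 m); the robot touches nothing.
It fails at once if the fan was shifted by more than 20 mm (distance of fan from where it was at the start of the episode above 0.02 m).
It fails at once if the tin was shifted by more than 20 mm (distance of tin from where it was at the start of the episode above 0.02 m).
It also fails if it takes over 93 s, if anything falls off the work surface, if the arm or the gripper's body presses on something with over 40 N, if the wrist force passes 120 N, or if a joint passes its speed limit or range.

### The arm

A 6-joint arm with a two-finger parallel gripper is mounted at the origin on the work surface. World frame = base frame: x ahead of the robot, y to its left, z up, the work surface at z = 0. Lengths are in m, angles in rad, forces in N, time in s.
With the tool pointing down it reaches from about 0.35 to 0.8 m from the base axis. Payload 7.3 kg.
Tool frame: the origin (TCP) lies between the finger pads; the fingertips stand 17 mm ahead of it and the grasp point (between the pads) lies 2 mm behind it; z points along the fingers, y is the line along which they close (so a half turn about z gives the same grasp; the last joint's range is limited). The gripper opens to 85 mm and grips with 20 to 120 N. Pads are 22 mm wide; open, the fingers measure 114 mm over their backs; the gripper's body (76 mm by 85 mm) begins 54 mm behind the grasp point. The pads swing forward as they close: fully open they stand 13 mm farther back than shut.
Start: joints at [-1.317, 0.342, 1.524, -0, 1.275, -0.146], TCP at [0.204, -0.484, 0.248] pointing down, gripper open.
Joint ranges: [-2.53, 2.53], [-0.77, 2.02], [0.04, 2.7], [-1, 4.14], [0.28, 2.66], [-3.11, 3.11]. Speed limits (rad/s): [2.57, 2.57, 3.14, 3.14, 3.14, 3.14].

### API

Orientations are given as a rotation vector (axis times angle).
In Python, from cell import r, cams, finish_job gives the robot as it stands.
- The arm moves only by the tool move_arm, never from a script. Its argument "motion" is a list of rows, each a list of 7 numbers: the turn, a rotation vector about the world's x, y, z in units of 8 degrees (1.0 is 8 degrees), then the shift along the world's x, y, z in cm, then the opening, from 0 (shut) to 1 (fully open). In form: [[rx, ry, rz, x, y, z, fingers], ...]. A call has 1 to 8 rows; each row is the pose to reach, as a shift and turn from the pose commanded when the call began; what a row does not reach only later rows make up. A row lasts 1/10 s, in which the tool goes at most 50 mm and 8.59 degrees, less where a joint would pass 70% of its speed; a pose out of reach is approached as far as the arm can. A call with a gripper value outside its range is refused whole. The fingers move at their own pace and stop on an object; "squeeze" is the grip in N (left out, the last holds). Time passes only in rows, so rows that repeat a pose let the fingers close. It gives the time, the measured TCP pose, the force, the opening and the grip force at its end, in the units of the state.
- r.state(): the state, without advancing time (a new reading comes with each control period).
- cams.snapshot(name): name is "side" or "top"; returns the picture (420x560x3 uint8, red, green, blue); there is no depth.
- cams.camera_params(name): a dict with "camera_matrix" (3x3 intrinsics, pixels), "k1" (the pictures are not rectified: a ray, as slopes to the right and down, at radius r is drawn at 1 + k1 r^2 times it, then the intrinsics apply), "world_to_cam" (4x4, takes a point from world to camera coordinates). Camera axes: x right, y down, z forward; pixel columns grow to the right and rows downward; lengths in m; the calibration is good to about 2 mm. A picture is of the moment at which its call begins. camera_params takes no time and is no camera call.
- finish_job(): hands the job in; it is judged then, once.
The state is a dict: "time": time; "joints": joint angles; "joint_velocities": joint speeds; "tau": joint torques, N m; "tcp_pos": TCP position; "orientation": TCP orientation; "contact_force": force on the tool from outside, world axes, zero at the start; "wrist_torque": the same for the moment, N m; "gripper_width": finger opening in m; "grip_force": force on a finger pad.
Only numpy, scipy, OpenCV 4.12 (cv2) and the standard library are available. Lean on these libraries where they do the work, as an engineer would, in place of code of your own. Each camera call takes 0.05 s, during which the arm holds its last target. There are 200 camera calls.

## Working session

There is one attempt and no reset: what is moved stays moved. The work goes in short steps, Python scripts to look and compute and a tool call to move; the robot and the scene stay as the last step left them, time stands still between calls to the robot, and variables do not carry over. Pictures are saved under pics/ and viewed, at most 14 in all, crops included, and the job is handed in when it is done.

Besides the shell and the picture viewer there is one more tool, called after "Emit:" as name(argument=value, ...), one argument or row to a line, values as JSON. move_arm: Moves the arm, as the interface text tells. Its arguments: {"type":"object","properties":{"motion":{"type":"array","items":{"type":"array","items":{"type":"number"}}},"squeeze":{"type":"number"}},"required":["motion"]}

```bash
mkdir -p pics
cat > h.py <<'E'
import numpy as np, cv2
from cell import r, cams
def ray(name,px):
    p=cams.camera_params(name); K=np.array(p["camera_matrix"]);T=np.array(p["world_to_cam"])
    d=(np.array(px,float)-K[:2,2])/[K[0,0],K[1,1]]
    u=d.copy()
    for _ in range(30): u=d/(1+p["k1"]*(u@u))
    R,t=T[:3,:3],T[:3,3]
    return -R.T@t, R.T@np.array([*u,1])
def onplane(name,px,z):
    o,d=ray(name,px); return o+d*(z-o[2])/d[2]
E
python3 - <<'E'
from h import *
for n in("top","side"):
    im=cams.snapshot(n); np.save(f"{n}0.npy",im); cv2.imwrite(f"pics/{n}0.png",im[:,:,::-1]); print(ray(n,(280,210)))
print(r.state())
E
```

```text
(array([ 0.48677394, -0.06910975,  1.09049938]), array([ 0.06451538, -0.00788577, -0.99791468]))
(array([ 0.35355634, -0.59831738,  0.65464833]), array([ 0.23379149,  0.63823178, -0.73348615]))
{'time': 0.1, 'joints': array([-1.31699470e+00,  3.42671052e-01,  1.52487439e+00, -1.34347719e-05,
        1.27539565e+00, -1.45999800e-01]), 'joint_velocities': array([-0.00013744, -0.00145741, -0.00258946,  0.00140312, -0.00104329,
       -0.00065787]), 'tau': array([ 1.86698839e-03, -4.34447587e+01, -2.46490449e+01, -2.09902951e-04,
        4.69299834e-03,  3.24233376e-06]), 'tcp_pos': array([ 0.20428655, -0.48328543,  0.24770253]), 'orientation': array([-3.07771171e+00, -6.23571207e-01,  1.34211134e-04]), 'contact_force': array([-0.75887236, -1.02267622,  0.65903758]), 'wrist_torque': array([0.03258491, 0.01863108, 0.06193495]), 'grip_force': 0.0, 'gripper_width': 0.08555771110980252}
```

View pics/top0.png

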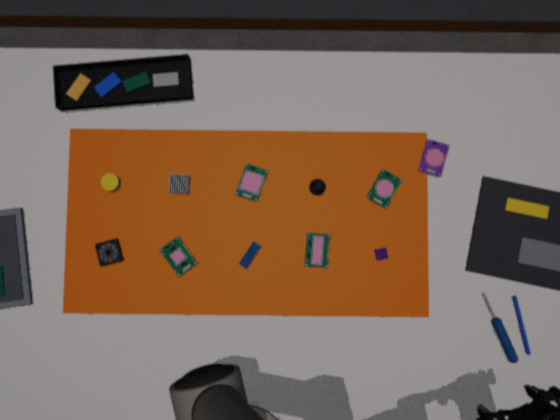

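View pics/side0.png

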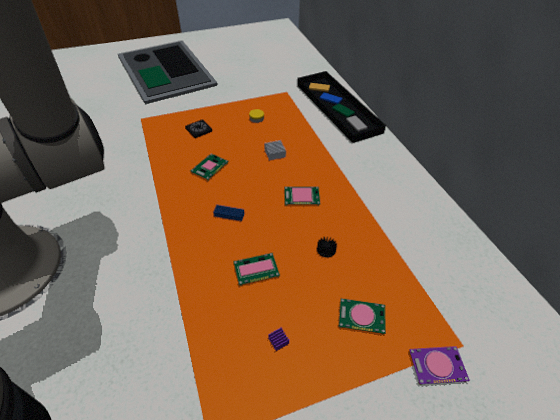

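The top view has image up as +x. From it: fan (109,252), tin (110,182), large sink (180,184), small-pad board (179,257), large-pad board (252,182), strip sink (250,255), round sink (317,187), strip board (317,250), green round board (384,188), small sink (381,254). The purple decoy is at (433,158). The side view shows the same layout.

```bash
cat > meas.py <<'E'
from h import *
TOP=dict(sink_large=(180,184,'s',.022),sink_small=(381,254,'s',.016),sink_strip=(250,255,'s',.016),sink_round=(317,187,'s',.020),
 board_large=(252,182,'b',0),board_small=(179,257,'b',0),board_strip=(317,250,'b',0),board_round=(384,188,'b',0),fan=(109,252,'s',.012),tin=(110,182,'s',.018))
SIDE=dict(sink_large=(275,150),sink_small=(279,340),sink_strip=(229,213),sink_round=(327,246),
 board_large=(302,195),board_small=(210,166),board_strip=(257,268),board_round=(362,316),fan=(199,128),tin=(257,116))
def blob(mask,px):
    n,l,st,c=cv2.connectedComponentsWithStats(mask.astype(np.uint8))
    d=np.linalg.norm(c-px,axis=1); d[0]=1e9; d[st[:,4]<15]=1e9
    k=int(np.argmin(d)); return (l==k).astype(np.uint8),c[k],st[k,4]
def rect(name,m,z):
    c=max(cv2.findContours(m,0,cv2.CHAIN_APPROX_NONE)[0],key=len)[:,0]
    w=np.array([onplane(name,p,z)[:2] for p in c],np.float32)*1000
    (x,y),(a,b),t=cv2.minAreaRect(w)
    if a<b:a,b,t=b,a,t+90
    return x,y,a,b,(t+90)%180-90
def measure(name,im,items):
    h=cv2.cvtColor(im,cv2.COLOR_RGB2HSV).astype(int); H,S,V=h[...,0],h[...,1],h[...,2]
    mat=(H>=5)&(H<=16)&(S>180)&(V>90)
    pink=((H>=160)|(H<4))&(S>50)&(S<190)&(V>130)
    for k in items:
        px=(TOP if name=="top" else SIDE)[k][:2]; kind,hh=TOP[k][2:]
        m,c,a=blob(~mat,px); z=hh/2 if kind=='s' else .004
        q=onplane(name,c,z)*1000
        s=f"{name} {k:12s} cen {q[0]:.1f} {q[1]:.1f} rect "+" ".join(f"{v:.1f}" for v in rect(name,m,z))
        if kind=='b':
            m,c,a=blob(pink,px); q=onplane(name,c,.0105)*1000
            s+=f" | pad {q[0]:.1f} {q[1]:.1f} "+" ".join(f"{v:.1f}" for v in rect(name,m,.0105)[2:])
        print(s)
if __name__=="__main__":
    for n in("top","side"): measure(n,np.load(n+"0.npy"),TOP)
    im=np.load("top0.npy")[130:310,65:430]; cv2.imwrite("pics/t1.png",cv2.resize(im[:,:,::-1],None,fx=2.19,fy=2.19,interpolation=2))
E
python3 meas.py
```

```text
top sink_large   cen 617.0 163.1 rect 616.8 163.3 50.1 50.0 -89.4
top sink_small   cen 456.9 -317.3 rect 456.8 -317.2 31.3 29.6 -80.0
top sink_strip   cen 450.7 -6.5 rect 450.6 -6.7 68.2 26.7 -33.0
top sink_round   cen 613.1 -164.7 rect 613.4 -164.7 38.0 35.7 -89.4
top board_large  cen 623.0 -8.4 rect 622.8 -8.3 83.2 58.7 -18.9 | pad 622.7 -8.8 41.5 41.1 -19.7
top board_small  cen 445.4 161.8 rect 445.6 161.8 82.1 58.5 37.1 | pad 445.9 161.2 23.3 22.6 -52.3
top board_strip  cen 463.7 -166.0 rect 463.8 -166.0 82.5 57.9 -4.2 | pad 464.1 -165.7 61.0 20.1 -4.1
top board_round  cen 611.7 -324.8 rect 611.9 -325.2 82.6 57.9 -28.9 | pad 611.3 -323.9 35.0 33.9 45.1
top fan          cen 453.1 324.4 rect 453.1 324.4 57.4 55.7 -74.0
top tin          cen 619.2 326.3 rect 618.8 325.3 45.4 43.0 -89.4
side sink_large   cen 616.8 165.2 rect 617.5 165.8 73.6 53.8 88.8
side sink_small   cen 456.3 -315.2 rect 456.6 -314.9 33.4 29.8 -79.0
side sink_strip   cen 450.3 -4.5 rect 450.2 -4.3 69.8 37.5 -32.8
side sink_round   cen 612.8 -165.9 rect 613.4 -165.0 49.5 37.8 57.7
side board_large  cen 623.6 -5.3 rect 623.3 -5.0 80.5 61.9 -19.4 | pad 622.0 -7.5 43.7 42.1 -19.4
side board_small  cen 445.2 165.2 rect 445.5 165.7 84.5 60.4 38.0 | pad 445.1 163.4 25.9 25.4 -52.7
side board_strip  cen 463.1 -163.8 rect 463.4 -162.6 81.0 59.5 -3.9 | pad 463.1 -164.4 64.2 22.7 -4.0
side board_round  cen 612.3 -323.3 rect 612.3 -322.1 81.6 59.2 -29.6 | pad 611.0 -323.7 39.6 36.8 -19.4
side fan          cen 452.4 326.0 rect 452.5 326.2 66.2 58.0 -74.2
side tin          cen 619.0 329.1 rect 618.2 329.5 64.3 39.9 71.9
```

View pics/t1.png

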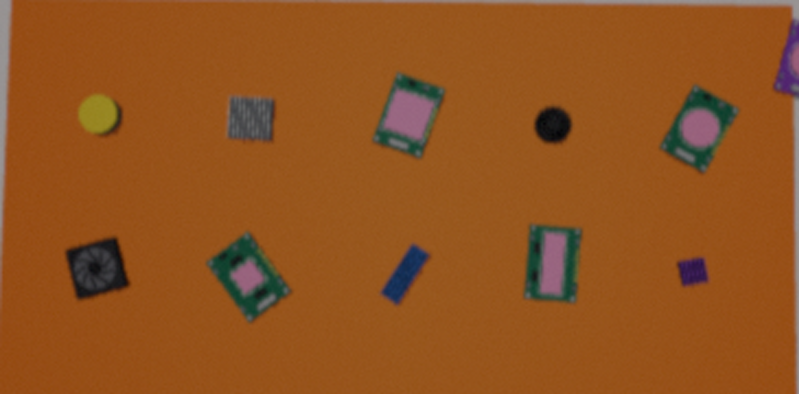

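Both views agree to within about 2 mm. I'll start with the round sink.

Emit:
move_arm(
  motion=[
    [0,0,0,40.9,31.9,-12,1],
    [0,0,0,40.9,31.9,-12,1],
    [0,0,0,40.9,31.9,-12,1],
    [0,0,0,40.9,31.9,-12,1],
    [0,0,0,40.9,31.9,-12,1],
    [0,0,0,40.9,31.9,-12,1],
    [0,0,0,40.9,31.9,-12,1],
    [0,0,0,40.9,31.9,-12,1],
  ],
  squeeze=40,
)

```text
time: 0.9
tcp_pos: [0.5129, -0.2423, 0.1574]
orientation: [-3.079, -0.624, 0.001]
contact_force: [-0.2, -0.4, -0.5]
gripper_width: 0.0856
grip_force: 0.0
```

Emit:
move_arm(
  motion=[
    [0,0,0,10,7.7,-8,1],
    [0,0,0,10,7.7,-8,1],
    [0,0,0,10,7.7,-8,1],
    [0,0,0,10,7.7,-8,1],
    [0,0,0,10,7.7,-8,1],
    [0,0,0,10,7.7,-8,1],
    [0,0,0,10,7.7,-8,1],
  ],
)

```text
time: 1.6
tcp_pos: [0.6115, -0.1682, 0.0794]
orientation: [3.078, 0.621, 0.002]
contact_force: [-0.5, 0.0, 0.6]
gripper_width: 0.0853
grip_force: 0.0
```

Emit:
move_arm(
  motion=[
    [0,0,0,0.1,0.3,-3,1],
    [0,0,0,0.1,0.3,-5.8,1],
    [0,0,0,0.1,0.3,-5.8,1],
    [0,0,0,0.1,0.3,-5.8,1],
    [0,0,0,0.1,0.3,-5.8,0],
    [0,0,0,0.1,0.3,-5.8,0],
    [0,0,0,0.1,0.3,-5.8,0],
    [0,0,0,0.1,0.3,-5.8,0],
  ],
)

```text
time: 2.4
tcp_pos: [0.6133, -0.1643, 0.0216]
orientation: [3.078, 0.624, 0.003]
contact_force: [-0.6, -0.2, 4.9]
gripper_width: 0.0388
grip_force: 39.9
```

Emit:
move_arm(
  motion=[
    [0,0,0,0,0,4,0],
    [0,0,0,-0.1,-4,4,0],
    [0,0,0,-0.2,-8,4,0],
    [0,0,0,-0.2,-12,4,0],
    [0,0,0,-0.2,-15.9,4,0],
    [0,0,0,-0.2,-15.9,4,0],
    [0,0,0,-0.2,-15.9,4,0],
    [0,0,0,-0.2,-15.9,4,0],
  ],
)

```text
time: 3.2
tcp_pos: [0.6106, -0.3217, 0.0601]
orientation: [-3.078, -0.625, 0.001]
contact_force: [0.3, -0.2, 0.2]
gripper_width: 0.0383
grip_force: 40.4
```

Emit:
move_arm(
  motion=[
    [0,0,0,0,-0.1,-1.5,0],
    [0,0,0,0,-0.1,-2.9,0],
    [0,0,0,0,-0.1,-2.9,0],
    [0,0,0,0,-0.1,-2.9,0],
    [0,0,0,0,-0.1,-2.9,0],
  ],
)

```text
time: 3.7
tcp_pos: [0.6104, -0.3233, 0.0303]
orientation: [-3.078, -0.624, 0.002]
contact_force: [0.1, -0.1, 0.1]
gripper_width: 0.0383
grip_force: 46.1
```

Run:
```python
from h import *
im=cams.snapshot("side"); cv2.imwrite("pics/s1.png",cv2.resize(im[250:400,270:470,::-1],None,fx=3,fy=3)); print(r.state()["tcp_pos"],r.state()["contact_force"])
```

```text
[ 0.61050097 -0.32347165  0.03055247] [-0.4721201   0.04974736 -0.2692319 ]
```

View pics/s1.png

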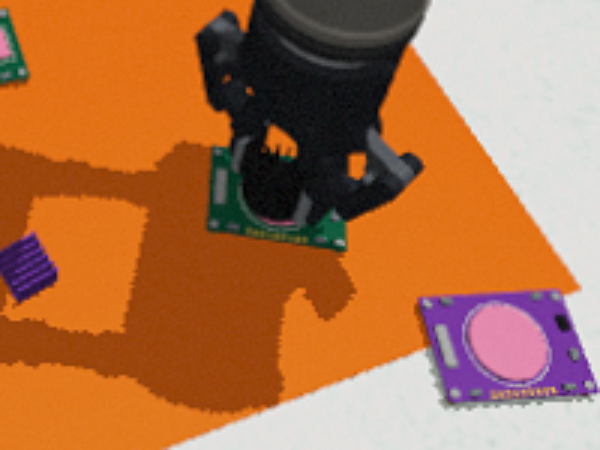

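The sink is over its pad at crop pixel (268,190), with a thin pink sliver in front of it and no contact force yet. I'll lower it slightly.

Emit:
move_arm(
  motion=[
    [0,0,0,0,0,-0.1,0],
    [0,0,0,0,0,-0.1,0],
    [0,0,0,0,0,-0.2,0],
    [0,0,0,0,0,-0.2,0],
  ],
)

```text
time: 4.15
tcp_pos: [0.6106, -0.3239, 0.029]
orientation: [-3.079, -0.624, 0.0]
contact_force: [-0.0, 0.2, -0.7]
gripper_width: 0.0384
grip_force: 46.1
```

Emit:
move_arm(
  motion=[
    [0,0,0,0,0,-0.1,0],
    [0,0,0,0,0,-0.1,0],
    [0,0,0,0,0,-0.2,0],
    [0,0,0,0,0,-0.2,0],
  ],
)

```text
time: 4.55
tcp_pos: [0.6107, -0.324, 0.0289]
orientation: [3.079, 0.624, 0.001]
contact_force: [-4.8, 1.8, 9.9]
gripper_width: 0.0387
grip_force: 47.4
```

Run:
```python
from h import *
im=cams.snapshot("side"); cv2.imwrite("pics/s2.png",cv2.resize(im[280:350,310:410,::-1],None,fx=6,fy=6,interpolation=2)); print(r.state()["tcp_pos"],r.state()["contact_force"])
```

```text
[ 0.61068368 -0.32399227  0.02885126] [-4.56359691  3.18661946 10.38166739]
```

View pics/s2.png

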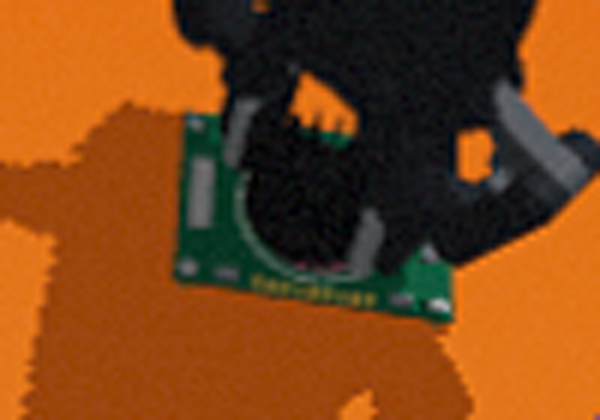

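The sink is seated: 10 N upward, and only a sliver of pink shows at (310,265). Releasing it.

Emit:
move_arm(
  motion=[
    [0,0,0,0,0,0.1,1],
    [0,0,0,0,0,0.1,1],
    [0,0,0,0,0,0.1,1],
    [0,0,0,0,0,0.1,1],
    [0,0,0,0,0,4,1],
    [0,0,0,0,0,7,1],
    [0,0,0,0,0,7,1],
  ],
)

```text
time: 5.3
tcp_pos: [0.613, -0.3254, 0.1024]
orientation: [3.073, 0.623, 0.01]
contact_force: [0.7, 0.5, 0.7]
gripper_width: 0.0855
grip_force: 0.0
```

Emit:
move_arm(
  motion=[
    [0,0,-7,-16.2,31.9,0,1],
    [0,0,-7,-16.2,31.9,0,1],
    [0,0,-7,-16.2,31.9,0,1],
    [0,0,-7,-16.2,31.9,0,1],
    [0,0,-7,-16.2,31.9,0,1],
    [0,0,-7,-16.2,31.9,0,1],
    [0,0,-7,-16.2,31.9,0,1],
    [0,0,-7,-16.2,31.9,0,1],
  ],
)

```text
time: 6.1
tcp_pos: [0.4449, -0.0012, 0.0965]
orientation: [-3.012, 0.893, 0.007]
contact_force: [1.5, -0.3, 0.2]
gripper_width: 0.0853
grip_force: 0.0
```

```bash
cat > st.py <<'E'
from h import *
from scipy.spatial.transform import Rotation as Ro
def st():
    s=r.state(); M=Ro.from_rotvec(s["orientation"]).as_matrix()
    print(s["time"],s["tcp_pos"].round(4),"phi",np.degrees(np.arctan2(M[1,1],M[0,1])).round(1),"zaxis",M[:,2].round(3),s["contact_force"].round(1))
E
python3 - <<'E'
from st import *; from meas import measure
im=cams.snapshot("side"); measure("side",im,["sink_round","sink_strip","board_round"]) 
im=cams.snapshot("top");measure("top",im,["board_round","board_large"])
h=cv2.cvtColor(cams.snapshot("side"),cv2.COLOR_RGB2HSV)
st()
im=cams.snapshot("side");cv2.imwrite("pics/s3.png",cv2.resize(im[280:350,310:410,::-1],None,fx=6,fy=6,interpolation=2))
E
```

```text
side sink_round   cen 621.4 -9.8 rect 620.9 -10.5 79.8 61.3 -19.4
side sink_strip   cen 450.4 -4.6 rect 450.7 -4.4 68.9 37.0 -32.8
side board_round  cen 612.4 -323.2 rect 613.1 -320.6 81.9 60.9 -28.4 | pad 686.9 -442.6 39.2 38.7 -19.2
top board_round  cen 611.7 -324.8 rect 611.8 -324.9 82.8 58.1 -29.0 | pad 686.8 -443.1 37.0 36.8 63.3
top board_large  cen 623.0 -8.3 rect 623.0 -8.5 83.4 58.9 -19.5 | pad 622.5 -8.8 42.8 42.1 70.3
6.25 [ 0.4491 -0.0048  0.0972] phi -123.0 zaxis [ 0.001 -0.    -1.   ] [ 0.2 -0.7  0.1]
```

View pics/s3.png

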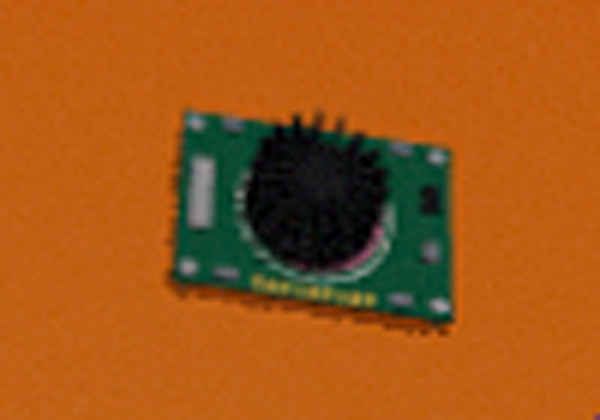

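Round sink is on its pad, about 2 mm toward image left (crop pixel (318,195); pad centre about (315,205) once height is allowed for). Next is the strip.

Emit:
move_arm(
  motion=[
    [0,0,0,0.1,0,-4,1],
    [0,0,0,0.1,0,-7.6,1],
    [0,0,0,0.1,0,-7.6,1],
    [0,0,0,0.1,0,-7.6,1],
    [0,0,0,0.1,0,-7.6,0],
    [0,0,0,0.1,0,-7.6,0],
    [0,0,0,0.1,0,-7.6,0],
    [0,0,0,0.1,0,-7.6,0],
  ],
)

```text
time: 7.1
tcp_pos: [0.4501, -0.005, 0.022]
orientation: [-3.011, 0.895, -0.003]
contact_force: [0.3, -0.1, 0.4]
gripper_width: 0.028
grip_force: 0.0
```

Emit:
move_arm(
  motion=[
    [0,0,0,0,0,0,0],
    [0,0,0,0,0,0,0],
    [0,0,0,0,0,0,0],
  ],
)

```text
time: 7.4
tcp_pos: [0.45, -0.005, 0.022]
orientation: [3.012, -0.894, 0.002]
contact_force: [-0.7, -0.3, 6.9]
gripper_width: 0.0211
grip_force: 39.5
```

Emit:
move_arm(
  motion=[
    [0,0,0,0,0,4,0],
    [0,0,1,1.4,-4,4,0],
    [0,0,2,1.4,-8,4,0],
    [0,0,3,1.4,-12,4,0],
    [0,0,3.6,1.4,-16,4,0],
    [0,0,3.6,1.4,-16,4,0],
    [0,0,3.6,1.4,-16,4,0],
    [0,0,3.6,1.4,-16,4,0],
  ],
)

```text
time: 8.2
tcp_pos: [0.4633, -0.1639, 0.0611]
orientation: [-3.139, 0.118, 0.001]
contact_force: [0.5, -0.4, 0.0]
gripper_width: 0.0208
grip_force: 39.6
```

```bash
python3 -c "
from st import *; cams.snapshot('top'); st()"
```

```text
8.25 [ 0.4634 -0.1637  0.0611] phi -94.3 zaxis [-0.001  0.    -1.   ] [0.8 0.8 0.2]
```

Emit:
move_arm(
  motion=[
    [0,0,0,0,-0.1,-1.5,0],
    [0,0,0,0,-0.1,-2.7,0],
    [0,0,0,0,-0.1,-2.8,0],
    [0,0,0,0,-0.1,-2.9,0],
    [0,0,0,0,-0.1,-3,0],
    [0,0,0,0,-0.1,-3,0],
  ],
)

```text
time: 8.85
tcp_pos: [0.4635, -0.1647, 0.0323]
orientation: [-3.139, 0.116, 0.001]
contact_force: [-4.5, 3.9, 17.4]
gripper_width: 0.0209
grip_force: 42.1
```

Emit:
move_arm(
  motion=[
    [0,0,0,0,0,0.1,1],
    [0,0,0,0,0,0.1,1],
    [0,0,0,0,0,0.1,1],
    [0,0,0,0,0,0.1,1],
    [0,0,0,0,0,0.1,1],
    [0,0,0,0,0,4,1],
    [0,0,0,0,0,7,1],
    [0,0,0,0,0,7,1],
  ],
)

```text
time: 9.65
tcp_pos: [0.4657, -0.167, 0.1046]
orientation: [3.136, -0.118, 0.01]
contact_force: [-0.1, -0.5, 0.5]
gripper_width: 0.0854
grip_force: 0.0
```

Emit:
move_arm(
  motion=[
    [0,0,0.5,15.3,32.9,0,1],
    [0,0,0.5,15.3,32.9,0,1],
    [0,0,0.5,15.3,32.9,0,1],
    [0,0,0.5,15.3,32.9,0,1],
    [0,0,0.5,15.3,32.9,0,1],
    [0,0,0.5,15.3,32.9,0,1],
    [0,0,0.5,15.3,32.9,0,1],
    [0,0,0.5,15.3,32.9,0,1],
  ],
)

```text
time: 10.45
tcp_pos: [0.6174, 0.1677, 0.1]
orientation: [-3.141, 0.002, -0.001]
contact_force: [0.4, -0.2, -0.6]
gripper_width: 0.0854
grip_force: 0.0
```

Run:
```python
from st import *; from meas import measure
im=cams.snapshot("side"); cv2.imwrite("pics/s4.png",cv2.resize(im[230:350,200:410,::-1],None,fx=3.8,fy=3.8,interpolation=2))
measure("side",im,["sink_large"])
cams.snapshot("top");cams.snapshot("top");st()
```

```text
side sink_large   cen 616.7 164.7 rect 617.5 165.6 74.1 53.7 89.3
10.6 [0.616  0.1632 0.0999] phi -90.2 zaxis [-0.002 -0.001 -1.   ] [-0.1 -1.2 -0.1]
```

View pics/s4.png

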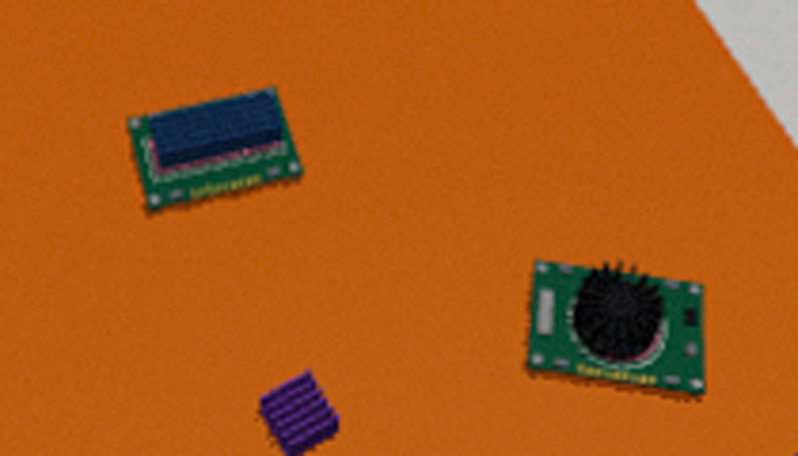

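The strip sits on its pad with a thin pink edge at (225,155). The round sink at (618,315) is fine too. Grasping the large sink.

Emit:
move_arm(
  motion=[
    [0,0,0,0.1,0.1,-4,1],
    [0,0,0,0.1,0.1,-7.9,1],
    [0,0,0,0.1,0.1,-7.9,1],
    [0,0,0,0.1,0.1,-7.9,1],
    [0,0,0,0.1,0.1,-7.9,0],
    [0,0,0,0.1,0.1,-7.9,0],
    [0,0,0,0.1,0.1,-7.9,0],
    [0,0,0,0.1,0.1,-7.9,0],
  ],
)

```text
time: 11.4
tcp_pos: [0.6187, 0.1641, 0.0242]
orientation: [-3.142, 0.008, -0.005]
contact_force: [0.1, -1.1, 5.9]
gripper_width: 0.0432
grip_force: 41.7
```

Emit:
move_arm(
  motion=[
    [0,0,0,0,0,0,0],
    [0,0,0,0,0,0,0],
  ],
)

```text
time: 11.6
tcp_pos: [0.6187, 0.1641, 0.0241]
orientation: [-3.142, 0.008, -0.005]
contact_force: [-1.0, -1.4, 6.7]
gripper_width: 0.0433
grip_force: 41.7
```

Emit:
move_arm(
  motion=[
    [0,0,0,0,0,4,0],
    [0,0,-0.6,0.5,-4.5,4,0],
    [0,0,-1.2,0.5,-9,4,0],
    [0,0,-1.8,0.5,-13,4,0],
    [0,0,-2.4,0.5,-17.3,4,0],
    [0,0,-2.4,0.5,-17.3,4,0],
    [0,0,-2.4,0.5,-17.3,4,0],
    [0,0,-2.4,0.5,-17.3,4,0],
  ],
)

```text
time: 12.4
tcp_pos: [0.6227, -0.0079, 0.0624]
orientation: [-3.096, 0.53, -0.0]
contact_force: [-0.0, -0.4, -0.8]
gripper_width: 0.0429
grip_force: 41.1
```

```bash
python3 -c "
from st import *; cams.snapshot('top');cams.snapshot('top'); st()"
```

```text
12.5 [ 0.6226 -0.0074  0.0623] phi -109.4 zaxis [-0.  0. -1.] [-0.4 -0.2 -0.4]
```

Emit:
move_arm(
  motion=[
    [0,0,0,0.1,-0.1,-1.5,0],
    [0,0,0,0.1,-0.1,-2.6,0],
    [0,0,0,0.1,-0.1,-2.8,0],
    [0,0,0,0.1,-0.1,-2.9,0],
    [0,0,0,0.1,-0.1,-3,0],
    [0,0,0,0.1,-0.1,-3,0],
  ],
)

```text
time: 13.1
tcp_pos: [0.6234, -0.0091, 0.0337]
orientation: [-3.096, 0.53, 0.0]
contact_force: [-7.2, 1.9, 19.2]
gripper_width: 0.043
grip_force: 44.8
```

Emit:
move_arm(
  motion=[
    [0,0,0,0,0,0.1,1],
    [0,0,0,0,0,0.1,1],
    [0,0,0,0,0,0.1,1],
    [0,0,0,0,0,0.1,1],
    [0,0,0,0,0,0.1,1],
    [0,0,0,0,0,4,1],
    [0,0,0,0,0,7,1],
    [0,0,0,0,0,7,1],
  ],
)

```text
time: 13.9
tcp_pos: [0.6263, -0.0103, 0.1067]
orientation: [-3.096, 0.532, -0.013]
contact_force: [0.4, 0.9, 1.2]
gripper_width: 0.0852
grip_force: 0.0
```

Emit:
move_arm(
  motion=[
    [0,0,3.7,-16.7,-30.7,0,1],
    [0,0,3.7,-16.7,-30.7,0,1],
    [0,0,3.7,-16.7,-30.7,0,1],
    [0,0,3.7,-16.7,-30.7,0,1],
    [0,0,3.7,-16.7,-30.7,0,1],
    [0,0,3.7,-16.7,-30.7,0,1],
    [0,0,3.7,-16.7,-30.7,0,1],
    [0,0,3.7,-16.7,-30.7,0,1],
  ],
)

```text
time: 14.7
tcp_pos: [0.4541, -0.3213, 0.1017]
orientation: [3.129, 0.268, -0.001]
contact_force: [-0.9, 0.7, -0.5]
gripper_width: 0.0852
grip_force: 0.0
```

Run:
```python
from st import *; from meas import measure
im=cams.snapshot("top"); cv2.imwrite("pics/t4.png",cv2.resize(im[150:280,160:400,::-1],None,fx=3.3,fy=3.3,interpolation=2))
cams.snapshot("top");cams.snapshot("top");st()
```

```text
14.85 [ 0.4564 -0.3167  0.1016] phi -80.0 zaxis [-0.001  0.001 -1.   ] [-0.4 -0.1 -0.6]
```

View pics/t4.png

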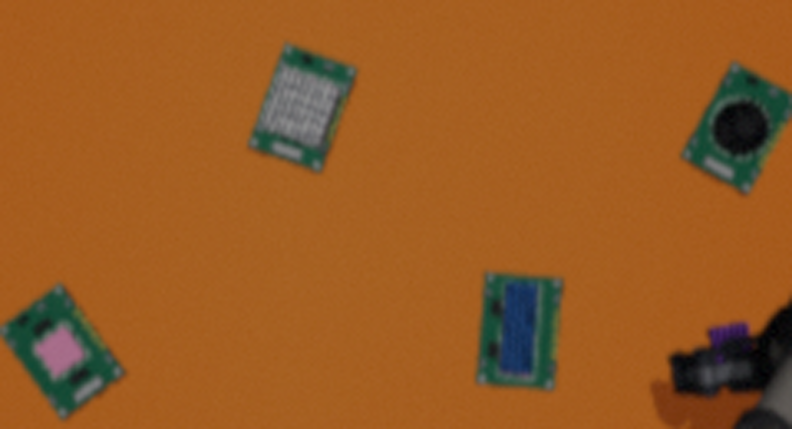

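The three placed sinks look centred and square: large (303,107), strip (519,328), round (741,128). The small sink is still at (730,338). Grasping it now.

Emit:
move_arm(
  motion=[
    [0,0,0,0,0,-4,1],
    [0,0,0,0,0,-8,1],
    [0,0,0,0,0,-8,1],
    [0,0,0,0,0,-8,1],
    [0,0,0,0,0,-8,0],
    [0,0,0,0,0,-8,0],
    [0,0,0,0,0,-8,0],
    [0,0,0,0,0,-8,0],
  ],
)

```text
time: 15.65
tcp_pos: [0.457, -0.3172, 0.0231]
orientation: [3.128, 0.277, 0.002]
contact_force: [-0.2, 0.4, -0.7]
gripper_width: 0.0285
grip_force: 0.0
```

Emit:
move_arm(
  motion=[
    [0,0,0,0,0,0,0],
    [0,0,0,0,0,0,0],
    [0,0,0,0,0,0,0],
  ],
)

```text
time: 15.95
tcp_pos: [0.457, -0.3173, 0.0232]
orientation: [3.128, 0.276, 0.002]
contact_force: [-0.3, 1.2, 6.5]
gripper_width: 0.0248
grip_force: 39.6
```

Emit:
move_arm(
  motion=[
    [0,0,0,0,0,5,0],
    [0,0,0,0,2,8,0],
    [0,0,0.6,-0.3,7,8,0],
    [0,0,1.2,-0.6,12,8,0],
    [0,0,1.8,-1.1,17,8,0],
    [0,0,2.4,-1.1,22,8,0],
    [0,0,3,-1.1,27,8,0],
    [0,0,3.4,-1.1,31.9,8,0],
  ],
)

```text
time: 16.75
tcp_pos: [0.4454, 0.0038, 0.1026]
orientation: [2.975, 1.008, 0.001]
contact_force: [0.8, 0.0, -0.1]
gripper_width: 0.0251
grip_force: 39.6
```

Emit:
move_arm(
  motion=[
    [0,0,0,0,5,0,0],
    [0,0,0,0,10,0,0],
    [0,0,0,0,15,0,0],
    [0,0,0,0,16,0,0],
    [0,0,0,0,16,0,0],
    [0,0,0,0,16,0,0],
    [0,0,0,0,16,0,0],
  ],
)

```text
time: 17.45
tcp_pos: [0.4458, 0.1606, 0.1022]
orientation: [2.977, 1.002, -0.001]
contact_force: [-0.2, -0.9, 0.4]
gripper_width: 0.0246
grip_force: 39.7
```

```bash
python3 -c "
from st import *; cams.snapshot('top');cams.snapshot('top'); st()"
```

```text
17.55 [0.4459 0.1606 0.1022] phi -52.8 zaxis [-0. -0. -1.] [ 0.4  0.  -0.3]
```

Target is (445.6, 162), with contact expected at TCP z of about 0.033.

Emit:
move_arm(
  motion=[
    [0,0,0,0,0.1,-4,0],
    [0,0,0,0,0.1,-6,0],
    [0,0,0,0,0.1,-6.7,0],
    [0,0,0,0,0.1,-6.8,0],
    [0,0,0,0,0.1,-6.9,0],
    [0,0,0,0,0.1,-7,0],
    [0,0,0,0,0.1,-7,0],
  ],
)

```text
time: 18.25
tcp_pos: [0.4462, 0.1626, 0.0336]
orientation: [2.976, 1.004, 0.002]
contact_force: [-1.8, -3.0, 9.1]
gripper_width: 0.0249
grip_force: 41.1
```

Emit:
move_arm(
  motion=[
    [0,0,0,0,0,0,1],
    [0,0,0,0,0,0,1],
    [0,0,0,0,0,0,1],
    [0,0,0,0,0,0,1],
    [0,0,0,0,0,0,1],
    [0,0,0,0,0,4,1],
    [0,0,0,0,0,9,1],
    [0,0,0,0,0,14,1],
  ],
)

```text
time: 19.05
tcp_pos: [0.445, 0.163, 0.1734]
orientation: [-2.976, -1.005, 0.003]
contact_force: [1.0, -0.2, -0.8]
gripper_width: 0.0858
grip_force: 0.0
```

Emit:
move_arm(
  motion=[
    [0,0,0,0,-5,4,1],
    [0,0,0,0,-10,8,1],
    [0,0,0,0,-15,10,1],
    [0,0,0,-3,-20,10,1],
    [0,0,0,-5,-25,10,1],
    [0,0,0,-5,-30,10,1],
    [0,0,0,-5,-30,10,1],
    [0,0,0,-5,-30,10,1],
  ],
)

```text
time: 19.85
tcp_pos: [0.395, -0.1406, 0.2723]
orientation: [2.978, 0.996, -0.0]
contact_force: [0.4, 1.8, -0.5]
gripper_width: 0.0855
grip_force: 0.0
```

Run:
```python
from st import *; from meas import *
tgt=dict(sink_large=(622.5,-8.3,.022),sink_small=(445.6,162,.016),sink_strip=(463.7,-165.2,.016),sink_round=(611.2,-323.8,.020))
T=cams.snapshot("top");S=cams.snapshot("side"); st()
a=cv2.resize(T[150:280,160:400,::-1],None,fx=2.4,fy=2.4,interpolation=2);b=cv2.resize(S[110:350,180:420,::-1],None,fx=1.2,fy=1.2,interpolation=2)
c=np.zeros((600,800,3),np.uint8);c[:a.shape[0],:a.shape[1]]=a;c[312:,:288]=b
c[312:,300:]=cv2.resize(S[140:200,180:284,::-1],(500,288),interpolation=2);cv2.imwrite("pics/f.png",c)
for n,im in(("top",T),("side",S)):
    h=cv2.cvtColor(im,cv2.COLOR_RGB2HSV).astype(int);H,Sa,V=h[...,0],h[...,1],h[...,2]
    ms=dict(sink_large=(Sa<60),sink_small=(H>120)&(H<160)&(Sa>70),sink_strip=(H>100)&(H<125)&(Sa>100),sink_round=(V<60)&(Sa<120))
    p=cams.camera_params(n);W=np.array(p["world_to_cam"]);K=np.array(p["camera_matrix"])
    for k,(x,y,hh) in tgt.items():
        q=W@[x/1e3,y/1e3,.0105+hh/2,1];u=q[:2]/q[2];u=u*(1+p["k1"]*u@u);px=K[:2,:2]@u+K[:2,2]
        m,cc,ar=blob(ms[k],px);w=onplane(n,cc,.0105+hh/2)*1000
        print(n,k,"off mm",(w[:2]-[x,y]).round(1),ar,np.round(rect(n,m,.0105+hh/2)[2:],1))
```

```text
19.95 [ 0.3953 -0.1374  0.272 ] phi -52.8 zaxis [-0.  0. -1.] [0.9 0.4 0.7]
top sink_large off mm [-1.1  0.3] 459 [ 55.2  52.5 -20.4]
top sink_small off mm [0.  0.8] 138 [ 28.2  26.6 -55.1]
top sink_strip off mm [2.9 0.9] 258 [61.1 23.3 -3.5]
top sink_round off mm [-1.3  2.2] 231 [ 40.6  38.7 -79.9]
side sink_large off mm [-2.3 -0.6] 439 [67.8 52.7 70.6]
side sink_small off mm [-1.2  2.6] 130 [38.2 34.6 42. ]
side sink_strip off mm [2.  2.6] 426 [63.8 31.  -4.3]
side sink_round off mm [-3.1 -0.9] 312 [43.2 39.1 57.6]
```

View pics/f.png

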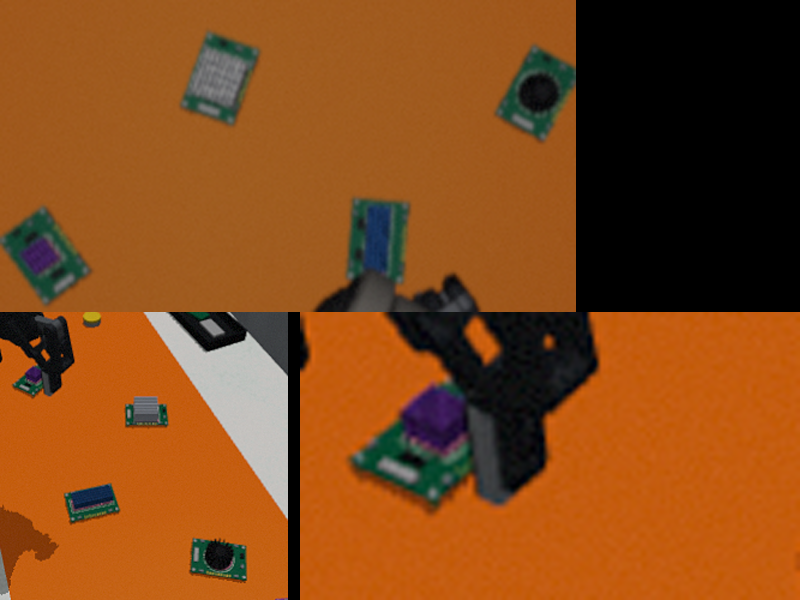

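All four sinks are seated on their pads. In the top crops they are at large (220,78), round (538,92), strip (378,235) and small (41,256), with offsets of about 3.5 mm or less and angles within 3°. The gripper is open and clear of everything.

```bash
python3 -c "
from cell import finish_job; print(finish_job())"
```

```text
the job is handed in; nothing more can be done
None
```

The job is handed in: by the last camera check, all four heat sinks sit upright on their own pads within about 3.5 mm and 3°, I never moved the fan or tin, and the gripper is open and clear; the hand-in call gave no verdict.

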